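Hold a mould-stand foot against the sprung stop

ROBOT

A 7-joint arm with a two-finger parallel gripper is mounted at the origin on the work surface. World frame = base frame: x ahead of the robot, y to its left, z up, the work surface at z = 0. Lengths are in mm, angles in rad, forces in N, time in s.
With the tool pointing down it reaches from about 400 to 875 mm from the base axis. Payload 4.4 kg.
Tool frame: the origin (TCP) lies at the very end of the fingers, on their centre line; the grasp point (between the pads) lies 19 mm behind it; z points along the fingers, y is the direction in which the jaws open and shut (so a half turn about z gives the same grasp; the last joint's range is limited). The gripper opens to 85 mm and grips with 20 to 120 N. Pads are 22 mm wide; open, the fingers measure 114 mm over their backs; the gripper's body (76 mm by 85 mm) begins 54 mm behind the grasp point. The pads swing forward as they close: fully open they stand 13 mm farther back than shut.
Start: joints at [-0.066, 0.628, 0.038, 1.517, -0.027, 0.996, -0.02], TCP at [650.014, 0.027, 231.313] pointing down, gripper open.
Joint ranges: [-3.06, 3.06], [-0.37, 2.12], [-1.25, 1.32], [0.18, 2.47], [-1.1, 4.24], [0.23, 1.98], [-2.94, 2.94]. Speed limits (rad/s): [2.57, 2.57, 3.14, 3.14, 3.14, 3.14, 3.14].

INTERFACE

Orientations are given as [roll, pitch, yaw] about the fixed x, y, z axes, in that order (R = Rz(yaw) Ry(pitch) Rx(roll)).
In Python, from cell import ctrl, eyes gives the robot as it stands.
- The arm moves only by the tool move_arm, never from a script. Its argument "increments" is a list of rows, each a list of 6 numbers: the shift along the tool's x, y, z in cm, then the turn, a rotation vector about the tool's x, y, z in degrees. In form: [[x, y, z, wx, wy, wz], ...]. A call has 1 to 20 rows; each row is the pose to reach, as a shift and turn from the pose commanded when the call began, along the tool's axes at that moment; what a row does not reach only later rows make up. A row lasts 1/10 s, in which the tool goes at most 50 mm and 8.59 degrees, less where a joint would pass 70% of its speed; a pose out of reach is approached as far as the arm can. A call with a gripper value outside its range is refused whole. "grip" is the opening, from -1 (shut) to 1 (fully open), set as the call begins (left out, the last holds). The fingers move at their own pace and stop on an object; the grip force is fixed at half the most. Time passes only in rows, so rows that repeat a pose let the fingers close. It gives the time, the measured TCP pose, the force and the opening at its end, in the units of the state.
- ctrl.read_state(): the state, without advancing time (a new reading comes with each control period).
- eyes.get_image(name): name is "scene" or "side" or "wrist"; returns the picture (420x560x3 uint8, red, green, blue); there is no depth.
- eyes.calibration(name): a dict with "fx", "fy", "cx", "cy" (pixels), "pose" (4x4, takes a point from camera to world coordinates); the wrist camera has in their place "tool_from_camera" (4x4, takes a point from camera to tool coordinates, whose origin is the TCP and whose axes are the flange's). Camera axes: x right, y up, looking along -z (the intrinsics and any distortion apply to the point x, -y, -z); pixel columns grow to the right and rows downward; lengths in mm; the calibration is good to about 2 mm. A picture is of the moment at which its call begins: read the wrist's pose just before it. calibration takes no time and is no camera call.
- ctrl.finish_job(): hands the job in, once; it reports no verdict.
The state is a dict: "clock": time; "qpos": joint angles; "qd": joint speeds; "tau": joint torques, N m; "eef_pos": TCP position; "tool_rot": TCP orientation; "force": force on the tool from outside, world axes, zero at the start; "torque": the same for the moment, N m; "width": finger opening in mm.
Only numpy, scipy, OpenCV 4.12 (cv2) and the standard library are available. Lean on these libraries where they do the work, as an engineer would, in place of code of your own. Each camera call takes 0.05 s, during which the arm holds its last target. There are 200 camera calls.

TASK

Take the loose dark steel foot bar by its square post, lay it flat in the channel of the blue fixture with its long end leading, and slide it under the yellow bridge until it pushes the rubber stop back and the orange pointer stands within the green band. Keep it pressed there, steady and flat in the channel, so that a colleague can screw it down: the program finishes while still holding it, without letting go. Never push the pointer deep into the red, and leave everything else on the bench where it stands.

Things in the scene. Friction and masses are not known exactly. Their poses are not given: they have to be found in the camera images.
- foot: loose flat dark steel foot bar 160 x 50 x 8 mm (own x, y, z), about 0.35 kg, with a brown square post near its rear end. Origin under the bar's centre; +x points to the front (nose), z up. The post is 22 mm along x, 26 mm along y, centred 60 mm behind the origin (x = -60 mm); its top is 58 mm above the bar's underside
- nose (a point): middle of the foot bar's front end, at its underside: 80 mm ahead of the foot's origin
- post (a point): middle of the foot bar's post, 38 mm above the bar's underside: where to pinch it, across the bar (own y), 26 mm wide
- fixture: blue fixture, fixed, in a different place and turn each time. Origin under its centre, on the bench; +x along the channel towards the sprung stop, z up. Base 360 x 130 mm, 12 mm thick; its top is the channel floor. The stop's grey housing stands at x = 140 to 170 mm, 46 mm high
- channel (a point): point on the channel floor midway between the rails, 12 mm above the fixture's origin, same axes. The two aluminium rails run from x = -100 mm to beyond the stop, 58 mm apart inside (4 mm to spare each side of the bar), 10 mm high above the floor; their mouth flares outward from x = -100 to x = -131 mm
- bridge (a point): middle of the underside of the yellow bridge, 20 mm ahead of the fixture's origin. The bridge crosses the channel from x = 0 to 40 mm of the fixture, underside 30 mm and top 42 mm (brass bushes 47 mm) above the bench: the bar passes under it with 10 mm to spare, the post does not
- stop (a joint): how far the sprung stop is pushed back along the fixture's +x, in m: 0 at rest, 0.035 at the end of its travel. Its spring pushes back with 4 N at rest plus 0.4 N per mm. The scale beside it is white up to 0.010, green from 0.010 to 0.025 (8 to 14 N), red above; the pointer is the orange bar on the pad
- pad (a point): on the black rubber pad of the sprung stop (48 mm wide, 22 mm high), moving with it: in the middle of the face that the bar's nose meets, 26 mm above the bench; at rest it is at x = 67.5 mm of the fixture
- mould_a: loose brown ribbed candle mould, standing; 76 mm across the foot, 150 mm tall; origin under its centre; to be left alone
- mould_b: a second loose mould like mould_a; to be left alone
- mould_c: a third loose mould like mould_a; to be left alone
- pot: dark steel pouring pot, 120 mm across, 100 mm tall; origin under its centre; to be left alone
- screw_tray: low blue tray, 100 x 140 x 30 mm; origin under its centre; to be left alone
- driver: screwdriver lying on the bench, along its own x axis; to be left alone
- cup: small aluminium cup, 70 mm across, 70 mm tall; origin under its centre; to be left alone
There are look-alikes about, which are no part of the job. What is shaped like the foot but purple or turquoise is not meant.

How it is judged:
By the outcome, as a careful person would: the job done as asked, in the order asked, and still so for the second after the job is handed in, while the arm keeps its last pose, push and grip.
It also fails if it takes over 43 s, if anything falls off the work surface, if the arm or the gripper's body presses on something with over 40 N, if the wrist force passes 120 N, or if a joint passes its speed limit or range.

## Working session

There is one attempt and no reset: what is moved stays moved. The work goes in short steps, Python scripts to look and compute and a tool call to move; the robot and the scene stay as the last step left them, time stands still between calls to the robot, and variables do not carry over. Pictures are saved under pics/ and viewed, about 8 in all and at most 12, crops included, and the job is handed in when it is done.

Besides the shell and the picture viewer there is one more tool, called after "Call:" by a JSON object that holds its "method" and its "body". move_arm: Moves the arm, as the interface text tells. Its arguments: {"type":"object","properties":{"increments":{"type":"array","items":{"type":"array","items":{"type":"number"}}},"grip":{"type":"number"}},"required":["increments"]}

```bash
mkdir -p pics; ls
python3 - <<'E'
from cell import ctrl, eyes
import cv2,numpy as np
np.set_printoptions(precision=4,suppress=True)
ims=[eyes.get_image(n) for n in("scene","side")]
for n,i in zip(("scene","side"),ims):
    cv2.imwrite(f"pics/{n}0.png",i[:,:,::-1]); print(n,eyes.calibration(n))
print(eyes.calibration("wrist")); print(ctrl.read_state())
E
```

```text
pics
scene {'fx': 490.140629429774, 'fy': 490.140629429774, 'cx': 280.3604609200279, 'cy': 213.69024138462152, 'pose': array([[   0.1026,   -0.6926,    0.714 , 1715.3518],
       [   0.9947,    0.0751,   -0.0701, -106.6396],
       [  -0.0051,    0.7174,    0.6967, 1175.7027],
       [   0.    ,    0.    ,    0.    ,    1.    ]])}
side {'fx': 426.41407968853815, 'fy': 426.41407968853815, 'cx': 279.67272673099444, 'cy': 202.88571737859354, 'pose': array([[  -0.9845,    0.1256,   -0.1226,  378.4893],
       [  -0.1741,   -0.6134,    0.7703, 1035.7615],
       [   0.0216,    0.7797,    0.6258,  890.7669],
       [   0.    ,    0.    ,    0.    ,    1.    ]])}
{'fx': 342.4195543545811, 'fy': 342.4195543545811, 'cx': 277.32613972930363, 'cy': 205.84441874154624, 'tool_from_camera': array([[  -0.0003,    0.9542,    0.2991,   75.7994],
       [   1.    ,    0.0004,   -0.0005,   -0.1711],
       [  -0.0006,    0.2991,   -0.9542, -141.6134],
       [   0.    ,    0.    ,    0.    ,    1.    ]])}
{'clock': 0.1, 'qpos': array([-0.0658,  0.6292,  0.0385,  1.5183, -0.027 ,  0.9963, -0.02  ]), 'qd': array([-0.0005, -0.0017, -0.0006, -0.0031,  0.0024,  0.0001, -0.0006]), 'tau': array([  0.0037, -56.4529,   1.2303, -19.3971,   0.0112,   0.0055,
        -0.    ]), 'eef_pos': array([649.4163,   0.0091, 230.4822]), 'tool_rot': array([-3.1398,  0.    ,  1.5708]), 'force': array([1.0084, 0.2055, 0.2163]), 'torque': array([0.0099, 0.0166, 0.0369]), 'width': 85.30294399061914}
```

View pics/scene0.png

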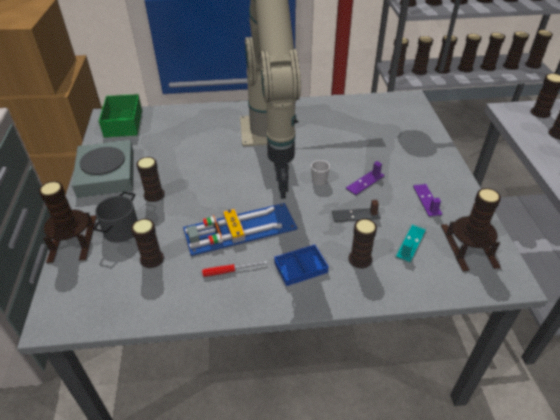

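View pics/side0.png

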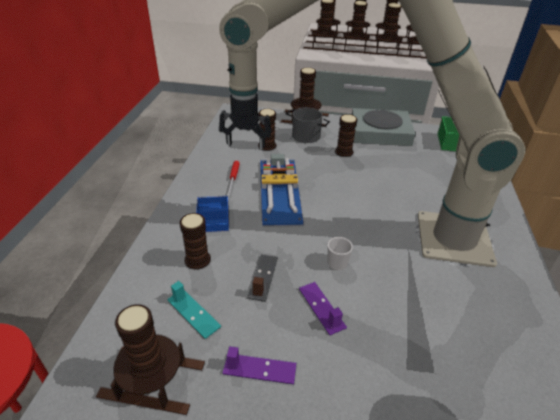

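Candidates for the foot: dark grey bar at scene (355,213) / side (263,277) with a brown post; purple ones at scene (365,180) and (428,200); a turquoise one at (411,242). Only the grey one with the brown post fits. The fixture is at scene (240,228), with its stop end towards the left. I'll measure roughly and confirm in a crop.

```bash
cat > h.py <<'E'
import numpy as np, cv2
from scipy.spatial.transform import Rotation as R
from cell import ctrl, eyes
np.set_printoptions(precision=2,suppress=True)
def cam(name,st=None):
    c=eyes.calibration(name)
    if name=="wrist":
        T=np.eye(4);T[:3,:3]=R.from_euler('xyz',st['tool_rot']).as_matrix();T[:3,3]=st['eef_pos']
        c['pose']=T@c['tool_from_camera']
    return c
def cast(c,uv,z):
    uv=np.atleast_2d(np.asarray(uv,float))
    d=np.c_[(uv[:,0]-c['cx'])/c['fx'],-(uv[:,1]-c['cy'])/c['fy'],-np.ones(len(uv))]@c['pose'][:3,:3].T
    o=c['pose'][:3,3]
    return o+d*((z-o[2])/d[:,2])[:,None]
def proj(c,P):
    P=np.atleast_2d(np.asarray(P,float));q=(P-c['pose'][:3,3])@c['pose'][:3,:3]
    return np.c_[c['cx']-c['fx']*q[:,0]/q[:,2],c['cy']+c['fy']*q[:,1]/q[:,2]]
def snap(name,fn):
    st=ctrl.read_state();im=eyes.get_image(name)[:,:,::-1].copy();cv2.imwrite(fn,im);return im,cam(name,st)
E
python3 - <<'E'
from h import *
out=[]
for n,ft,fx in(("scene",(330,185,60,50),(180,195,125,65)),("side",(235,245,60,65),(245,145,70,90))):
    im=cv2.imread(f"pics/{n}0.png");c=cam(n);hsv=cv2.cvtColor(im,cv2.COLOR_BGR2HSV)
    for nm,(x,y,w,h),z in(("foot",ft,8),("fix",fx,12)):
        H=hsv[y:y+h,x:x+w]
        m=((H[...,2]<85)&(H[...,1]<70)) if nm=="foot" else ((H[...,0]>100)&(H[...,0]<125)&(H[...,1]>130))
        m=m.astype(np.uint8)
        cs=max(cv2.findContours(m,0,2)[0],key=cv2.contourArea).reshape(-1,2)+[x,y]
        r=cv2.minAreaRect(cast(c,cs,z)[:,:2].astype(np.float32));print(n,nm,r,np.degrees(0))
        out.append(cv2.resize(im[y:y+h,x:x+w],(400,290),interpolation=cv2.INTER_CUBIC))
cv2.imwrite("pics/crop1.png",np.vstack([np.hstack(out[:2]),np.hstack(out[2:])]))
for n,uv in(("scene",(374,201)),("side",(258,279))): print(n,"post top",cast(cam(n),uv,58))
E
```

```text
scene foot ((541.2135009765625, 268.55084228515625), (79.51514434814453, 163.59107971191406), 1.7572948932647705) 0.0
scene fix ((556.2814331054688, -44.00251007080078), (126.49430084228516, 177.48715209960938), 13.674345016479492) 0.0
side foot ((541.5899658203125, 274.41729736328125), (160.32049560546875, 50.07801818847656), 89.90547180175781) 0.0
side fix ((546.7520751953125, -44.284080505371094), (124.13001251220703, 204.2819366455078), 12.906244277954102) 0.0
scene post top [[543.   324.72  58.  ]]
side post top [[541.75 326.98  58.  ]]
```

View pics/crop1.png

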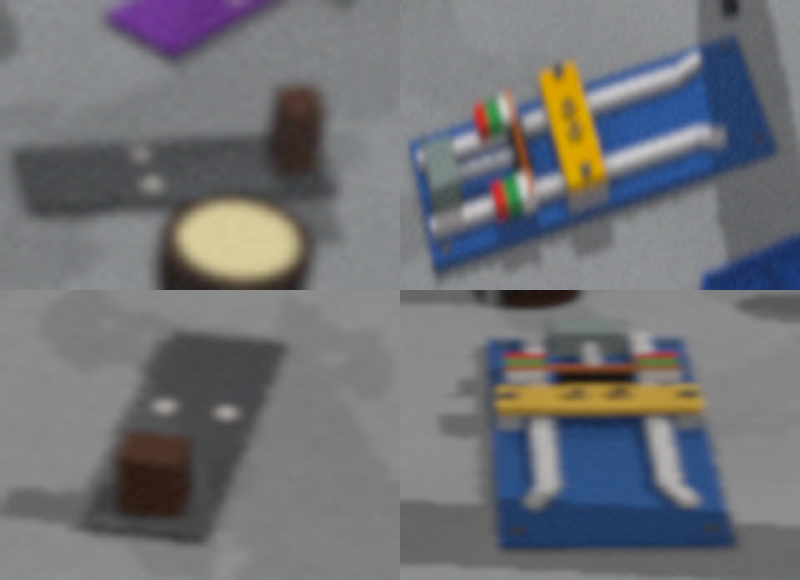

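The grey bar has a brown post at its +y end, so the nose points to −y (yaw ≈ −90°). A mould stands close to it on the +x side. Next, a wrist view and estimates of the fixture and mould.

Run:
```python
from h import *
im,c=snap("wrist","pics/w1.png")
s=cam("scene");d=cam("side")
print("mould base/ top",cast(s,[(361,258)],0),cast(s,[(365,228)],150),cast(d,[(192,220)],150))
print("fix corners scene z12",cast(s,[(183.1,227.1),(191.6,255.5),(284.7,203.3),(297.2,228.6)],12))
print("fix corners side z12",cast(d,[(260.8,160.5),(294.5,160.5),(303.6,224.1),(262.5,224.8)],12))
print(proj(c,[[542,272,8],[542,332,58],[556,-44,12]]))
```

```text
mould base/ top [[736.91 243.38   0.  ]] [[750.31 235.52 150.  ]] [[736.77 240.77 150.  ]]
fix corners scene z12 [[ 551.54 -317.06   12.  ]
 [ 680.02 -285.65   12.  ]
 [ 472.75   30.81   12.  ]
 [ 599.12   58.51   12.  ]]
fix corners side z12 [[ 664.28 -282.03   12.  ]
 [ 540.29 -308.22   12.  ]
 [ 459.39   42.75   12.  ]
 [ 583.79   71.2    12.  ]]
[[ 150.34 -145.17]
 [ 112.87 -313.3 ]
 [ 193.39  211.81]]
```

View pics/w1.png

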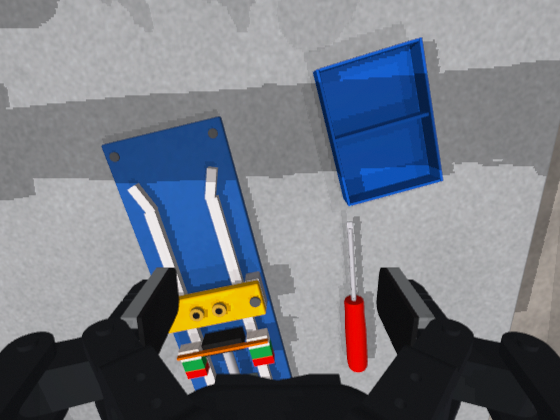

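The wrist view shows the fixture at left: rear base corners (103,146) and (220,117), bridge (215,305), pointer/pad (225,350). I'll compute its pose and move above the foot.

Run:
```python
from h import *
im=cv2.imread("pics/w1.png");c=cam("wrist",ctrl.read_state())
hsv=cv2.cvtColor(im,cv2.COLOR_BGR2HSV)
m=((hsv[...,0]>100)&(hsv[...,0]<125)&(hsv[...,1]>130)).astype(np.uint8);m[:,310:]=0
# rear edge + side edges from mask, cast at z=12
def fit(p): 
    p=cast(c,p,12)[:,:2];v=cv2.fitLine(p.astype(np.float32),cv2.DIST_HUBER,0,.1,.01).ravel();return v
rear=[(u,np.nonzero(m[:,u])[0][0]) for u in range(112,214,3)]
left=[(np.nonzero(m[r])[0][0],r) for r in range(160,260,3)]
right=[(np.nonzero(m[r])[0][-1],r) for r in range(130,265,3)]
L=[fit(x) for x in(rear,left,right)]
for v in L: print(v,np.degrees(np.arctan2(v[1],v[0])))
def X(a,b): t=np.linalg.solve(np.c_[a[:2],-b[:2]],b[2:]-a[2:]);return a[2:]+t[0]*a[:2]
a,b=X(L[0],L[1]),X(L[0],L[2]);print(a,b,np.linalg.norm(a-b))
# rails (bright, unsaturated) top z=22
w=((hsv[...,2]>190)&(hsv[...,1]<40))
for r in (220,235,250,262):
    q=np.nonzero(w[r,130:260])[0]+130; s=np.split(q,np.nonzero(np.diff(q)>5)[0]+1);print(r,[(x[0],x[-1]) for x in s],[cast(c,[(x[0]-.5,r),(x[-1]+.5,r)],22)[:,:2].ravel() for x in s if len(x)>4])
```

```text
[  0.97   0.23 534.04  45.23] 13.161818
[  0.23  -0.97 484.66 -53.6 ] -76.909256
[  0.22  -0.97 610.18 -27.38] -77.052025
[465.41  29.19] [590.45  58.43] 128.41447
220 [(np.int64(147), np.int64(157)), (np.int64(213), np.int64(223))] [array([507.14, -50.07, 519.09, -50.07]), array([578.84, -50.07, 590.79, -50.07])]
235 [(np.int64(152), np.int64(162)), (np.int64(217), np.int64(227))] [array([510.63, -67.61, 522.76, -67.61]), array([582.25, -67.61, 594.37, -67.61])]
250 [(np.int64(158), np.int64(167)), (np.int64(222), np.int64(232))] [array([515.35, -85.66, 526.53, -85.66]), array([586.87, -85.65, 599.16, -85.65])]
262 [(np.int64(162), np.int64(172)), (np.int64(226), np.int64(235))] [array([ 518.32, -100.47,  530.76, -100.47]), array([ 590.67, -100.46,  601.97, -100.46])]
```

Call:
{"method": "move_arm", "body": {"increments": [[29,-10.7,0,0,0,0],[29,-10.7,0,0,0,0],[29,-10.7,0,0,0,0],[29,-10.7,0,0,0,0],[29,-10.7,0,0,0,0],[29,-10.7,0,0,0,0],[29,-10.7,0,0,0,0],[29,-10.7,0,0,0,0],[29,-10.7,0,0,0,0],[29,-10.7,0,0,0,0]]}}

```text
clock: 1.15
eef_pos: [544.2, 287.3, 231.2]
tool_rot: [3.141, 0.002, 1.567]
force: [0.8, -0.2, -0.2]
width: 85.7
```

Run:
```python
from h import *
im,c=snap("wrist","pics/w2.png")
print(ctrl.read_state()['eef_pos'],proj(c,[[542,270,8],[542,332,58],[542,190,8]]))
```

```text
[544.16 287.48 231.29] [[275.26 187.02]
 [274.6  134.21]
 [275.66 253.48]]
```

View pics/w2.png

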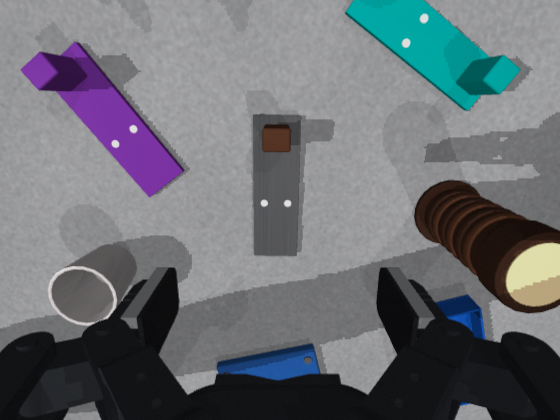

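Run:
```python
from h import *
im=cv2.imread("pics/w2.png");c=cam("wrist",ctrl.read_state())
hsv=cv2.cvtColor(im,cv2.COLOR_BGR2HSV)
m=np.zeros((420,560),np.uint8);m[105:265,245:310]=(hsv[105:265,245:310,2]<98);
for r in (170,190,210,230,245):
    q=np.nonzero(m[r])[0];p=cast(c,[(q[0]-.5,r),(q[-1]+.5,r)],8)[:,:2];print(r,q[0],q[-1],p.ravel(),p.mean(0))
for u in (262,275,288):
    q=np.nonzero(m[:,u])[0];p=cast(c,[(u,q[0]-.5),(u,q[-1]+.5)],8)[:,:2];print(u,q[0],q[-1],p.ravel(),p.mean(0))
b=np.zeros((420,560),np.uint8);b[115:160,250:305]=((hsv[115:160,250:305,1]>90)&(hsv[115:160,250:305,2]>60))
k=max(cv2.findContours(b,0,2)[0],key=cv2.contourArea);r=cv2.boundingRect(k);print(r,cv2.minAreaRect(cast(c,k.reshape(-1,2),58)[:,:2].astype(np.float32)))
```

```text
170 254 299 [518.52 289.36 568.26 289.16] [543.39 289.26]
190 254 298 [517.97 267.02 567.51 266.81] [542.74 266.91]
210 254 298 [517.39 243.85 567.85 243.64] [542.62 243.74]
230 254 297 [516.8  219.81 567.06 219.59] [541.93 219.7 ]
245 254 297 [516.34 201.18 567.31 200.96] [541.82 201.07]
262 114 254 [528.74 348.35 525.97 189.06] [527.36 268.71]
275 115 254 [542.12 347.3  541.17 188.99] [541.64 268.15]
288 115 255 [555.51 347.25 556.38 187.64] [555.95 267.45]
(263, 128, 27, 24) ((543.1710815429688, 327.44708251953125), (20.64729118347168, 23.835771560668945), 89.76569366455078)
```

Call:
{"method": "move_arm", "body": {"increments": [[4.1,0,4,0,0,0],[4.1,0,9,0,0,0],[4.1,0,13,0,0,0],[4.1,0,15,0,0,0],[4.1,0,15,0,0,0],[4.1,0,15,0,0,0]]}}

```text
clock: 1.8
eef_pos: [544.2, 330.0, 81.8]
tool_rot: [3.141, 0.0, 1.569]
force: [1.0, 0.2, 0.1]
width: 85.8
```

Call:
{"method": "move_arm", "body": {"increments": [[-0.15,0,3,0,0,0],[-0.15,0,5.5,0,0,0],[-0.15,0,6.2,0,0,0],[-0.15,0,6.2,0,0,0],[-0.15,0,6.2,0,0,0]]}}

```text
clock: 2.3
eef_pos: [544.5, 330.1, 21.2]
tool_rot: [3.139, -0.002, 1.57]
force: [0.5, 0.0, -0.1]
width: 85.5
```

Call:
{"method": "move_arm", "body": {"increments": [[0,0,0,0,0,0],[0,0,0,0,0,0],[0,0,0,0,0,0],[0,0,0,0,0,0],[0,0,0,0,0,0],[0,0,0,0,0,0],[0,0,0,0,0,0],[0,0,0,0,0,0],[0,0,0,0,0,0],[0,0,0,0,0,0]], "grip": -1}}

```text
clock: 3.3
eef_pos: [543.3, 329.7, 19.8]
tool_rot: [3.141, -0.0, 1.571]
force: [-0.4, -0.0, 5.5]
width: 25.4
```

Gripped (25.4 mm). Lifting gently.

Call:
{"method": "move_arm", "body": {"increments": [[0,0,-1,0,0,0],[0,0,-3,0,0,0],[0,0,-6,0,0,0],[0,0,-8,0,0,0],[0,0,-8,0,0,0],[0,0,-8,0,0,0]]}}

```text
clock: 3.9
eef_pos: [542.5, 329.3, 98.9]
tool_rot: [-3.141, 0.0, 1.571]
force: [-0.1, -0.0, -3.0]
width: 25.6
```

Call:
{"method": "move_arm", "body": {"increments": [[-2,0,0,0,0,-1],[-5,-0.2,0,0,0,-2.5],[-9,-0.4,0,0,0,-4],[-13,-0.6,0,0,0,-6],[-17,-0.7,0,0,0,-8],[-21,-0.8,0,0,0,-10],[-25,-0.9,0,0,0,-12],[-28,-1,0,0,0,-13],[-30,-1.1,0,0,0,-13.1],[-31,-1.1,0,0,0,-13.1],[-31,-1.1,0,0,0,-13.1],[-31,-1.1,0,0,0,-13.1],[-31,-1.1,0,0,0,-13.1],[-31,-1.1,0,0,0,-13.1]]}}

```text
clock: 5.3
eef_pos: [532.0, 21.2, 99.2]
tool_rot: [3.141, -0.001, 1.802]
force: [0.2, 0.3, -2.5]
width: 25.3
```

Run:
```python
from h import *
a,_=snap("scene","pics/s2.png");b,_=snap("side","pics/d2.png");print(ctrl.read_state())
cv2.imwrite("pics/crop2.png",np.hstack([cv2.resize(a[150:280,170:310],(400,371),interpolation=2),cv2.resize(b[100:240,220:340],(400,467),interpolation=2)[:371]]))
```

```text
{'clock': 5.4, 'qpos': array([-0.03,  0.65, -0.09,  1.96,  0.11,  0.53,  0.03]), 'qd': array([ 0.01, -0.  ,  0.01,  0.  , -0.  , -0.  , -0.  ]), 'tau': array([ -0.05, -51.51,  -0.43, -12.22,   0.08,  -0.01,  -0.  ]), 'eef_pos': array([532.07,  20.6 ,  99.33]), 'tool_rot': array([ 3.14, -0.  ,  1.8 ]), 'force': array([ 0.35, -0.05, -3.12]), 'torque': array([0.15, 0.05, 0.02]), 'width': 25.344798820505922}
```

View pics/crop2.png

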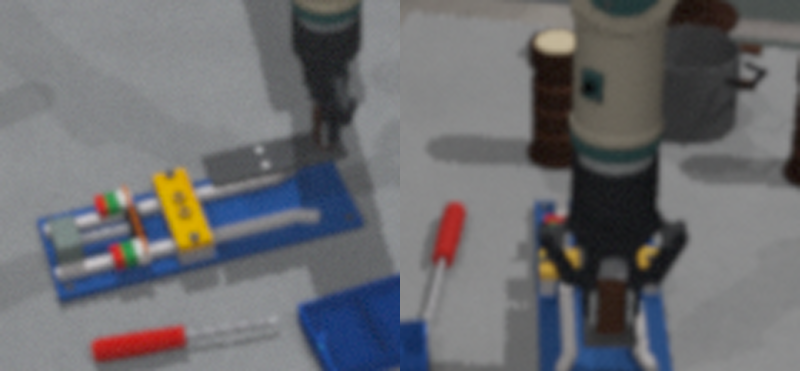

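The bar is held level, above and aligned with the channel in both views. Lowering.

Call:
{"method": "move_arm", "body": {"increments": [[0,0,2,0,0,0],[0,0,4,0,0,0],[0,0,5.5,0,0,0],[0,0,6.1,0,0,0],[0,0,6.4,0,0,0],[0,0,6.4,0,0,0],[0,0,6.4,0,0,0]]}}

```text
clock: 6.1
eef_pos: [532.6, 19.6, 35.9]
tool_rot: [3.14, 0.0, 1.799]
force: [-0.2, 0.6, -3.0]
width: 25.4
```

Call:
{"method": "move_arm", "body": {"increments": [[0,0,0.1,0,0,0],[0,0,0.2,0,0,0],[0,0,0.3,0,0,0],[0,0,0.3,0,0,0]]}}

```text
clock: 6.5
eef_pos: [532.0, 19.5, 32.3]
tool_rot: [-3.142, -0.0, 1.799]
force: [0.1, -0.0, -3.5]
width: 25.5
```

Call:
{"method": "move_arm", "body": {"increments": [[0,0,0.05,0,0,0],[0,0,0.1,0,0,0],[0,0,0.1,0,0,0]]}}

```text
clock: 6.8
eef_pos: [532.1, 19.6, 31.7]
tool_rot: [3.141, 0.0, 1.799]
force: [-1.4, 0.1, 3.7]
width: 25.5
```

Run:
```python
from h import *
a,_=snap("scene","pics/s3.png");b,_=snap("side","pics/d3.png");print(ctrl.read_state())
cv2.imwrite("pics/crop3.png",np.hstack([cv2.resize(a[170:270,175:305],(480,369),interpolation=2),cv2.resize(b[150:250,240:325],(320,376),interpolation=2)[:369]]))
```

```text
{'clock': 6.9, 'qpos': array([-0.04,  0.77, -0.07,  1.99,  0.13,  0.38,  0.02]), 'qd': array([-0., -0., -0., -0.,  0., -0., -0.]), 'tau': array([  0.17, -50.34,   0.05,  -8.98,   0.1 ,  -0.58,   0.03]), 'eef_pos': array([532.06,  19.57,  31.73]), 'tool_rot': array([3.14, 0.  , 1.8 ]), 'force': array([-1.09,  0.97,  4.52]), 'torque': array([ 0.02,  0.42, -0.03]), 'width': 25.353068062251616}
```

View pics/crop3.png

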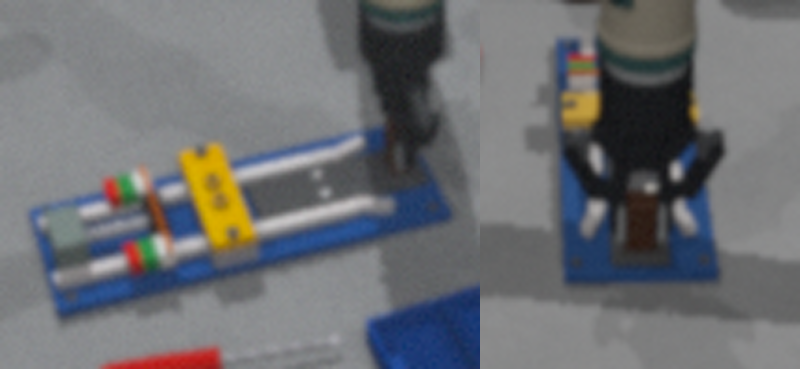

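The bar lies flat between the rails with its nose just short of the bridge. Sliding forward.

Call:
{"method": "move_arm", "body": {"increments": [[-0.5,0,0,0,0,0],[-1,0,0,0,0,0],[-1.5,0,0,0,0,0],[-2,0,0,0,0,0],[-2.5,0,0,0,0,0],[-3,0,0,0,0,0],[-3.5,0,0,0,0,0],[-4,0,0,0,0,0],[-4,0,0,0,0,0]]}}

```text
clock: 7.8
eef_pos: [542.0, -19.1, 31.8]
tool_rot: [3.14, -0.0, 1.799]
force: [-0.3, 1.9, 4.9]
width: 25.2
```

Call:
{"method": "move_arm", "body": {"increments": [[-0.5,0,0,0,0,0],[-1,0,0,0,0,0],[-1.5,0,0,0,0,0],[-2,0,0,0,0,0],[-2.5,0,0,0,0,0],[-3,0,0,0,0,0],[-3.5,0,0,0,0,0],[-3.5,0,0,0,0,0]]}}

```text
clock: 8.6
eef_pos: [549.8, -53.1, 31.8]
tool_rot: [3.14, -0.001, 1.8]
force: [-1.2, 2.6, 5.2]
width: 25.2
```

Call:
{"method": "move_arm", "body": {"increments": [[-0.3,0,0,0,0,0],[-0.6,0,0,0,0,0],[-0.9,0,0,0,0,0],[-1.2,0,0,0,0,0],[-1.2,0,0,0,0,0]]}}

```text
clock: 9.1
eef_pos: [551.4, -61.3, 31.8]
tool_rot: [3.141, -0.004, 1.802]
force: [-3.5, 10.1, 8.1]
width: 25.3
```

Call:
{"method": "move_arm", "body": {"increments": [[-0.3,0,0,0,0,0],[-0.6,0,0,0,0,0],[-0.7,0,0,0,0,0],[-0.7,0,0,0,0,0]]}}

```text
clock: 9.5
eef_pos: [552.4, -66.4, 31.7]
tool_rot: [-3.141, -0.006, 1.803]
force: [-4.1, 13.2, 9.9]
width: 25.3
```

Run:
```python
from h import *
a,_=snap("scene","pics/s4.png");b,_=snap("wrist","pics/w4.png");s=ctrl.read_state();print(s['eef_pos'],s['tool_rot'],s['force'],s['torque'],s['width'])
cv2.imwrite("pics/crop4.png",np.hstack([cv2.resize(a[190:270,175:275],(470,376),interpolation=2),cv2.resize(b[130:420],(330,0),fx=0,fy=0) if 0 else cv2.resize(b,(330,248)) if 0 else cv2.copyMakeBorder(cv2.resize(b,(330,248)),0,128,0,0,0)]))
```

```text
[552.46 -66.42  31.76] [-3.14 -0.01  1.8 ] [-4.57 12.09  9.62] [ 1.94  0.83 -0.17] 25.411161472508546
```

View pics/crop4.png

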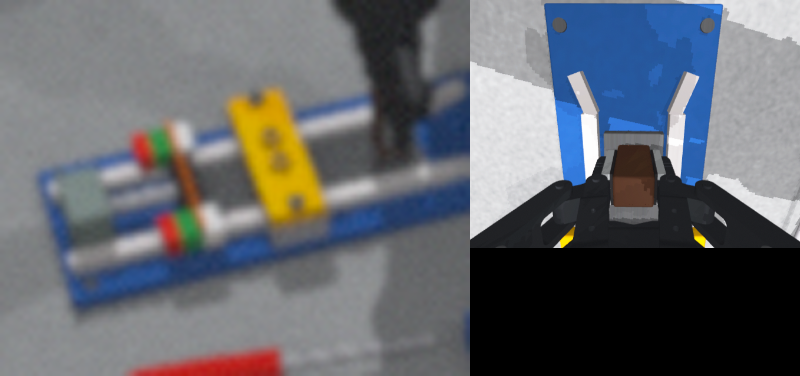

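The pad is in contact, and the pointer is at the white/green edge after about 5 mm of push by geometry. The tool has tipped about 0.35° (nose down), so I'll counter that and push on.

Call:
{"method": "move_arm", "body": {"increments": [[-0.2,0,0,0,-0.2,0],[-0.4,0,0,0,-0.4,0],[-0.6,0,0,0,-0.4,0],[-0.8,0,0,0,-0.4,0],[-0.9,0,0,0,-0.4,0],[-0.9,0,0,0,-0.4,0],[-0.9,0,0,0,-0.4,0]]}}

```text
clock: 10.3
eef_pos: [553.8, -73.0, 31.8]
tool_rot: [-3.141, -0.002, 1.805]
force: [-4.5, 17.3, 11.4]
width: 25.4
```

Run:
```python
from h import *
a,_=snap("scene","pics/s5.png");s=ctrl.read_state();print(s['eef_pos'],s['tool_rot']*1000,s['force'],s['torque'],s['width'])
cv2.imwrite("pics/crop5.png",cv2.resize(a[195:260,180:270],(800,578),interpolation=2))
```

```text
[553.87 -72.98  31.75] [-3140.55    -1.58  1804.54] [-6.   15.44 11.47] [ 3.22  1.07 -0.13] 25.29669826528873
```

View pics/crop5.png

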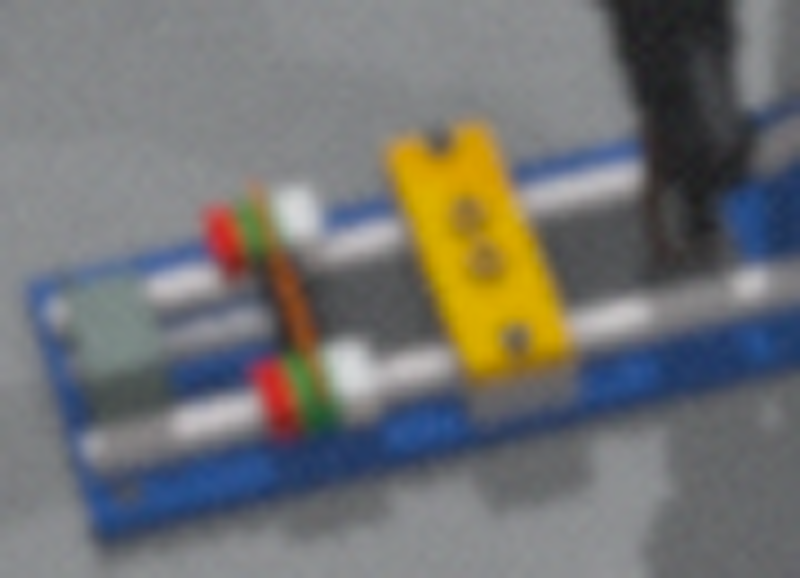

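The pointer is in the green near its white edge, at about 12 mm. I'll push 4 mm more towards the middle and let it settle.

Call:
{"method": "move_arm", "body": {"increments": [[-0.2,0,0,0,-0.1,0],[-0.4,0,0,0,-0.15,0],[-0.6,0,0,0,-0.15,0],[-0.6,0,0,0,-0.15,0],[-0.6,0,0,0,-0.15,0],[-0.6,0,0,0,-0.15,0],[-0.6,0,0,0,-0.15,0],[-0.6,0,0,0,-0.15,0]]}}

```text
clock: 11.15
eef_pos: [554.8, -77.6, 31.7]
tool_rot: [-3.14, -0.001, 1.805]
force: [-7.3, 19.0, 12.7]
width: 25.2
```

Run:
```python
from h import *
a,_=snap("scene","pics/s6.png");b,_=snap("wrist","pics/w6.png");s=ctrl.read_state();print(s['eef_pos'],s['tool_rot']*1000,s['force'],s['torque'],s['width'])
cv2.imwrite("pics/crop6.png",np.hstack([cv2.resize(a[200:250,190:240],(400,400),interpolation=2),cv2.resize(b[210:400,180:370],(400,400),interpolation=2)]))
```

```text
[554.82 -77.56  31.74] [-3139.98    -0.47  1805.31] [-7.74 18.98 13.98] [ 3.71  1.24 -0.16] 25.316367784137707
```

View pics/crop6.png

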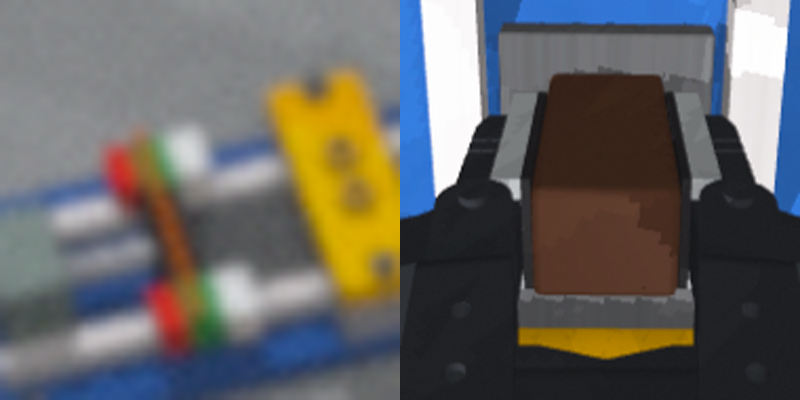

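The bar is flat and centred between the rails, rear end on the floor. The pointer now looks to be on the red side of the green, so I'll measure its displacement from its rest picture.

Run:
```python
from h import *
c=cam("scene");d=np.array([.2267,-.974])
for f in("scene0","s2","s3","s4","s5","s6"):
    im=cv2.imread(f"pics/{f}.png");hsv=cv2.cvtColor(im,cv2.COLOR_BGR2HSV).astype(int)
    m=np.zeros(im.shape[:2],bool);m[200:255,195:235]=1
    m&=(hsv[...,0]>=5)&(hsv[...,0]<=17)&(hsv[...,1]>105)
    v,u=np.nonzero(m);w=cast(c,np.c_[u,v],45)[:,:2]
    # section on rail-free middle part: across coordinate
    n=np.array([.974,.2267]);a=(w-[567.7,-131.7])@n;s=(w-[567.7,-131.7])@d
    print(f,len(u),"all",s.mean(),np.median(s),"across",a.min(),a.max(),"mid",np.median(s[np.abs(a-a.mean())<20]), "lin",np.polyfit(a,s,1))
# band limits along centre of scale blocks at s6: print profile along d at both block rows
im=cv2.imread("pics/s6.png");
```

```text
scene0 49 all 85.31253343850092 78.03538596364452 across -41.904397282797 71.25719808504397 mid 76.04557105644655 lin [ 0.02 85.03]
s2 50 all 85.09094995701501 77.72802024804311 across -41.904397282797 71.25719808504397 mid 75.30161039319131 lin [-0.03 85.46]
s3 48 all 84.9963021487312 77.72802024804311 across -41.904397282797 71.25719808504397 mid 76.04557105644655 lin [ 0.02 84.71]
s4 52 all 90.29545403958754 86.84970513792038 across -41.904397282797 71.25719808504397 mid 84.33086173819302 lin [ 0.03 89.91]
s5 54 all 94.49448240447757 93.38995640594317 across -37.324576974044255 71.25719808504397 mid 91.34146903757774 lin [ 0.   94.47]
s6 60 all 97.59577344736594 98.47656819084918 across -40.81806269091252 71.25719808504397 mid 94.96454930352039 lin [ 0.01 97.38]
```

Call:
{"method": "move_arm", "body": {"increments": [[0,0,0,0,0,0],[0,0,0,0,0,0],[0,0,0,0,0,0],[0,0,0,0,0,0],[0,0,0,0,0,0],[0,0,0,0,0,0],[0,0,0,0,0,0],[0,0,0,0,0,0]]}}

```text
clock: 12.05
eef_pos: [554.8, -77.6, 31.7]
tool_rot: [-3.14, -0.0, 1.805]
force: [-7.3, 18.0, 12.4]
width: 25.2
```

Run:
```python
from h import *
snap("scene","pics/s7.png");c=cam("scene");d=np.array([.2267,-.974]);n=np.array([.974,.2267])
for f in("scene0","s3","s4","s5","s6","s7"):
    im=cv2.imread(f"pics/{f}.png");r=[]
    b,g,rr=[im[...,i].astype(float) for i in range(3)]
    for a in range(-12,13,3):   # redness-weighted centroid on lines along the channel, clear of the scale blocks
        s=np.arange(66,112,.5);P=np.c_[[567.7,-131.7]+np.outer(s,d)+a*n,np.full(len(s),45.)]
        uv=proj(c,P).astype(np.float32);w=cv2.remap((rr-g).astype(np.float32),uv[:,:1],uv[:,1:],1).ravel()
        w=np.clip(w-15,0,None);w[s<66]=0;r.append((w*s).sum()/w.sum())
    print(f,np.array(r),np.median(r))
s=ctrl.read_state();print(s['clock'],s['eef_pos'],s['force'],s['width'],s['qd'])
```

```text
scene0 [97.52 92.5  86.19 78.7  75.16 75.16 75.08 74.97 75.07] 75.16474134922039
s3 [97.77 92.56 86.18 78.66 75.23 75.25 75.21 75.15 75.19] 75.2514376846207
s4 [99.72 95.91 91.81 86.87 84.31 84.09 84.02 84.11 84.1 ] 84.30648790886163
s5 [103.48 100.85  97.64  92.97  90.32  90.38  90.56  90.59  90.44] 90.59082358396181
s6 [103.42 101.92  99.77  97.06  95.42  95.32  95.29  95.05  95.09] 95.42100570719751
s7 [103.37 101.89  99.78  97.25  95.52  95.41  95.23  95.16  95.23] 95.51627455485892
12.1 [554.81 -77.57  31.74] [-7.11 17.53 12.76] 25.312636909264537 [ 0. -0. -0.  0.  0. -0.  0.]
```

The pointer sits 20.1 mm from rest and isn't moving, which is inside the green (10–25 mm). Handing in.

```bash
python3 -c "
from cell import ctrl
print(ctrl.finish_job())"
```

```text
the job is handed in; nothing more can be done
None
```

The foot bar is in the channel, pushed under the bridge against the stop, with the orange pointer in the green band. I handed the job in at about 12 s, with the arm still gripping the post and pressing.

**What I did:** I gripped the grey bar by its brown post, laid it flat between the rails nose first, then slid it under the bridge until the stop moved back.

**Last checks:**
- **Pointer:** it measured about 20.1 mm from rest in the scene camera, compared with its rest picture. Green runs from 10 to 25 mm, so this is on the red side of the middle. It was never seen in the red.
- **Steadiness:** the tool position did not change over 0.9 s. The grip opening was 25.3 mm, and the tool was upright to within about 2 mrad.
- **Flatness:** the last wrist picture showed the bar flat and centred between the rails.

**Disagreements:**
- My first estimate from the fixture geometry put the stop about 3 mm less far in, at about 17 mm. I trusted the pointer picture; both values are in the green.
- The wrist force along the channel was about 19 N, more than the 12 N the spring should give. I put the rest down to friction from pressing the bar down, but did not confirm it.

I took no final picture of the other objects on the bench; the arm carried the bar clear of them.

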